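# Close the film pot with its keyed lid

### The arm

A 7-joint arm with a two-finger parallel gripper is mounted at the origin on a cart in front of the work surface, level with it; the furniture and walls round the work are solid. World frame = base frame: x ahead of the robot, y to its left, z up, the work surface at z = 0. Lengths are in m, angles in rad, forces in N, time in s.
With the tool pointing down it reaches from about 0.425 to 0.95 m from the base axis. Payload 4.7 kg.
Tool frame: the origin (TCP) lies midway between the tips of the shut fingers; the grasp point (between the pads) lies 19 mm behind it; z points along the fingers, y is the line along which they close (so a half turn about z gives the same grasp; the last joint's range is limited). The gripper opens to 87 mm and grips with 3 to 60 N. Pads are 19 mm wide; open, the fingers measure 117 mm over their backs; the gripper's body (75 mm by 190 mm) begins 51 mm behind the grasp point.
Start: joints at [-1.264, 0.469, -0.049, 1.532, 0.024, 1.141, -0.082], TCP at [0.222, 0.637, 0.223] pointing down, gripper open.
Joint ranges: [-2.59, 2.59], [-0.33, 1.99], [-1.39, 1.29], [0.1, 2.45], [-1.04, 4.18], [0.21, 1.99], [-2.66, 2.66]. Speed limits (rad/s): [2.57, 2.57, 3.14, 3.14, 3.14, 3.14, 3.14].

### API

Orientations are given as a 3x3 rotation matrix whose columns are the frame's x, y, z axes.
In Python, from bench import * gives the robot as it stands.
- The arm moves only by the tool servo_tool, never from a script. Its argument "deltas" is a list of rows, each a list of 3 entries, a list of its own where there are three numbers: the closure, from -1 (fully open) to 1 (shut), then the shift along the tool's x, y, z each as a share of 500 mm, from -1 to 1, then the turn, a rotation vector about the tool's x, y, z each as a share of 30 degrees, from -1 to 1. In form: [[claw, [x, y, z], [ax, ay, az]], ...]. A call has 1 to 12 rows; each row shifts and turns the commanded pose from where the row before left it, along the tool's axes as they then stand; what a row does not reach is not made up. A row lasts 1/8 s, in which the tool goes at most 62.5 mm and 10.7 degrees, less where a joint would pass 70% of its speed; a pose out of reach is approached as far as the arm can. A call with a number of a shift or a turn outside -1 to 1 is refused whole. A call with a gripper value outside its range is refused whole. The fingers move at their own pace and stop on an object; "force" is the grip in N (left out, the last holds). Time passes only in rows, so rows that do not move let the fingers close. It gives the time, the measured TCP pose, the force, the opening and the grip force at its end, in the units of the state.
- observe(): the state, without advancing time (a new reading comes with each control period).
- read_camera(name): name is "side" or "top"; returns a dict with "color" (400x640x3 uint8, blue, green, red), "z_map" (400x640 float32, m along the optical axis (not along the pixel's ray), 0 where there is no reading), "fx", "fy", "cx", "cy" (pixels), "origin" and "attitude" of the camera in the world. Camera axes: x right, y down, z forward; pixel columns grow to the right and rows downward; lengths in m; the calibration is good to about 2 mm. A picture is of the moment at which its call begins.
- finish_job(): hands the job in; it is judged then, once.
The state is a dict: "time": time; "joint_positions": joint angles; "joint_velocities": joint speeds; "joint_efforts": joint torques, N m; "tcp_pos": TCP position; "tool_rot": TCP orientation; "force": force on the tool from outside, world axes, zero at the start; "ft_torque": the same for the moment, N m; "opening": finger opening in m; "grip_force": force on a finger pad.
Only numpy, scipy, OpenCV 4.12 (cv2) and the standard library are available. Lean on these libraries where they do the work, as an engineer would, in place of code of your own. Each camera call takes 0.05 s, during which the arm holds its last target. There are 200 camera calls.

### The job

Close the blue film pot with its loose lid: set the lid on the rim, turn it until its two keys drop into the slots of the collar, then press it down fully home so that its flange lies flat on the rim, and let go. Leave the two badges, the marker and the roll of tape where they are.

Things in the scene. Friction and masses are not known exactly. Their poses are not given: they have to be found in the camera images.
- lid: Loose round lid, 0.2 to 0.4 kg, right way up on the worktop. Aluminium spigot below (73 mm diameter, 14 mm deep, tapering to 62 mm in its lowest 5.5 mm), blue flange above it (diameter 100 mm, 14 to 22 mm above the origin), handle on top. Origin: centre of the spigot's bottom face; z up, x along handle and keys. Alike after half a turn.
- lid_handle (a point): Grip point on the lid's axis, 45 mm above the lid's origin, in the black upright bar handle: 58 mm long along the lid's x, 20 mm thick along y, 22 to 54 mm above the lid's origin. Axes as the lid's.
- lid_key (a point): Tip of one of the lid's two steel keys, on its +x side; the other is on its -x side. They stick down 8 mm under the flange, 35 to 48 mm from the lid's centre, 12 mm wide, lower edges rounded to 3 mm radius. Yellow dots on the flange show where they are.
- pot: Blue round pot fixed to the worktop, 65 mm high, foot diameter 106 mm. Origin: centre of its underside; z up. Two red stripes on its wall mark its +x and -x sides. Its top 20 mm is an aluminium collar (outer diameter 100 mm, bore 76 mm); the collar's flat top is the rim. The collar has two slots for the keys, half a turn apart, 18 mm wide, cut right through its wall and open at the top.
- pot_mouth (a point): Centre of the mouth at rim height, 65 mm above the pot's origin; axes as the pot's, NOT the collar's. The collar is clamped at an angle that is not told: its slots lie up to 0.6 rad either side of the red stripes (visible from above). With keys on the rim the spigot is 6 mm in the bore, so the lid turns about the pot's axis with 1.7 mm play; lid origin is then 59 mm above the pot's.
- pot_follower (a point): Centre of the top of the black plate in the bore, 9 mm below the rim. It slides down stiffly (about 8 N) and does not spring back. Once the keys drop, the lid stops on it 5 mm above its final place and must be pressed with 12 to 20 N until the flange meets the rim: lid origin 51 mm above the pot's.
- star_badge: Bystander: round red badge with a yellow star, diameter 56 mm, 6 mm high, lying flat; origin at the centre of its underside.
- marker: Bystander: white and red marker pen lying flat, 131 mm long, 16 mm thick; origin under its middle, length along its y axis.
- tape: Bystander: roll of orange tape lying flat, diameter 56 mm, 16 mm high; origin at the centre of its underside.
- white_badge: Bystander: round white badge lying face down, diameter 56 mm, 9 mm high; origin at the centre of its underside.

How it is judged:
At the end, for the whole second after the job is handed in: The lid is on the pot with its keys in the collar's slots and its flange down on the rim: lid origin at least 12 mm below the rim (14 mm when flush), within 5 mm of the pot's axis, level within 0.04 rad, at rest and released (z of lid in the frame of pot_mouth below -0.012 m and horizontal distance between lid and pot_mouth below 0.005 m and angle between lid's own z axis and vertical below 0.04 rad and linear speed of lid below 0.01 m/s); the robot touches nothing.
It fails at once if a bystander (a badge, the marker, the tape) is moved more than 20 mm (distance of any of star_badge, white_badge, marker, tape from where it was at the start of the episode above 0.02 m).
It also fails if it takes over 64 s, if anything falls off the work surface, if the arm or the gripper's body presses on something with over 40 N, if the wrist force passes 120 N, or if a joint passes its speed limit or range.

## Working session

There is one attempt and no reset: what is moved stays moved. The work goes in short steps, Python scripts to look and compute and a tool call to move; the robot and the scene stay as the last step left them, time stands still between calls to the robot, and variables do not carry over. Pictures are saved under pics/ and viewed, at most 10 in all, crops included, and the job is handed in when it is done.

Besides the shell and the picture viewer there is one more tool, called by a JSON object that holds its "fn" and its "kwargs", one argument or row to a line. servo_tool: Moves the arm, as the interface text tells. Its arguments: {"type":"object","properties":{"deltas":{"type":"array"},"force":{"type":"number"}},"required":["deltas"]}

```bash
mkdir -p pics && cat > h.py <<'E'
from bench import *
import numpy as np, cv2
def cam(n,save=None):
    c=read_camera(n)
    np.savez(n+'.npz',**c)
    if save: cv2.imwrite('pics/'+save,c['color'])
    return c
def pt(c,u,v,z=None,h=None):
    r=np.array([(u-c['cx'])/c['fx'],(v-c['cy'])/c['fy'],1.]); R=np.array(c['attitude']);o=np.array(c['origin'])
    d=R@r
    if h is not None: return o+d*(h-o[2])/d[2]
    return o+d*(c['z_map'][int(v),int(u)] if z is None else z)
E
python3 - <<'E'
from h import *
for n in('top','side'):
    c=cam(n,n+'1.png'); print(n,c['origin'],c['attitude'],c['fx'],c['cx'],c['cy'])
s=observe();print(s['tcp_pos'],s['tool_rot'],s['time'])
E
```

```text
top [0.41907436 0.10197863 1.02083904] [[-0.0247499  -0.99339839  0.11201374]
 [-0.99966327  0.02371936 -0.01052365]
 [ 0.00779729 -0.11223648 -0.99365093]] 487.3580295928817 322.8792327792998 200.04167402159194
side [0.93283168 0.22087284 0.85089877] [[-0.30864067  0.82867173 -0.46695192]
 [ 0.95114585  0.27296081 -0.14427049]
 [ 0.0079067  -0.48866712 -0.87243448]] 451.2956956110323 317.70678191629844 202.85512956269852
[0.22225597 0.63677143 0.22158747] [[-9.44171869e-01  3.29452986e-01 -4.59287682e-04]
 [ 3.29453273e-01  9.44170229e-01 -1.76646602e-03]
 [-1.48321752e-04 -1.81916136e-03 -9.99998334e-01]] 0.1
```

View pics/top1.png

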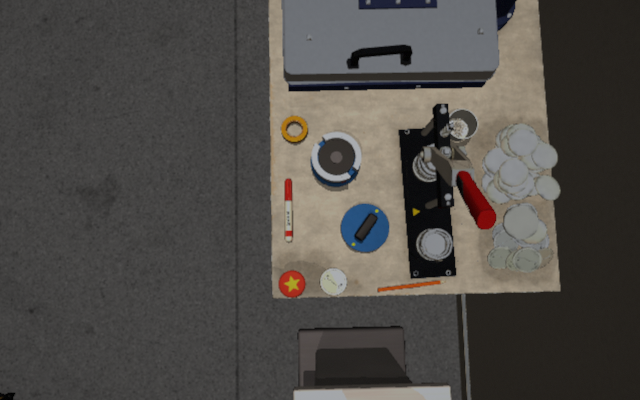

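View pics/side1.png

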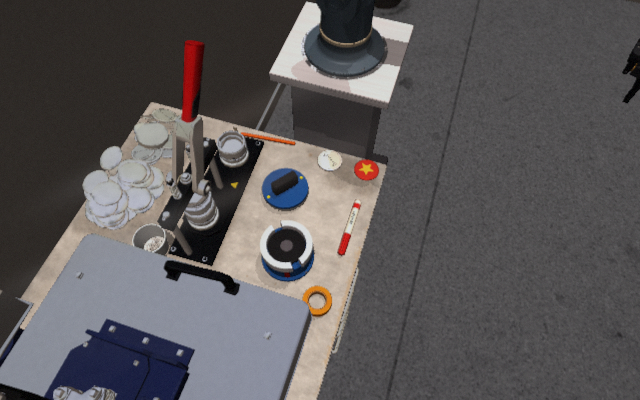

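The top view shows the lid at about (365,228) with its yellow dots near (377,211) and (353,244). The pot is at (336,158), with slots near (322,145) and (353,170). The tape, marker and badges lie to the left of both. Next I'll enlarge both objects.

```bash
python3 - <<'E'
from h import *
t=np.load('top.npz');s=np.load('side.npz')
a=cv2.resize(t['color'][120:260,300:400],None,fx=4,fy=4,interpolation=cv2.INTER_CUBIC)
b=cv2.resize(s['color'][160:290,250:325],None,fx=4.3,fy=4.3,interpolation=cv2.INTER_CUBIC)
im=np.zeros((560,730,3),np.uint8);im[:,:400]=a;im[:b.shape[0],402:402+b.shape[1]]=b[:, :328]
cv2.imwrite('pics/crop1.png',im)
# depth-based: points of the pot rim and lid flange by height
for n,c in(('top',t),('side',s)):
    R=c['attitude'];v,u=np.mgrid[:400,:640];z=c['z_map']
    P=np.stack([(u-c['cx'])/c['fx']*z,(v-c['cy'])/c['fy']*z,z],-1)@R.T+c['origin']
    hsv=cv2.cvtColor(c['color'],cv2.COLOR_BGR2HSV)
    box=(z>0)&(P[...,0]>.2)&(P[...,0]<.6)&(P[...,1]>-.1)&(P[...,1]<.2)
    for nm,lo,hi,reg in(('rim',.058,.072,P[...,0]>.4),('flange',.016,.028,P[...,0]<.42),('handle',.046,.062,P[...,0]<.42)):
        m=box&reg&(P[...,2]>lo)&(P[...,2]<hi)
        q=P[m]; 
        (cx,cy),r=cv2.minEnclosingCircle(q[:,:2].astype(np.float32))
        rect=cv2.minAreaRect(q[:,:2].astype(np.float32))
        print(n,nm,m.sum(),np.median(q,0).round(4),'enc',round(cx,4),round(cy,4),round(r,4),rect)
E
```

```text
top rim 366 [0.5767 0.0648 0.064 ] enc 0.5089 0.0059 0.1395 ((0.5089800953865051, 0.005931541323661804), (0.18206578493118286, 0.21141701936721802), 0.11002060025930405)
top flange 45 [ 0.4143 -0.0954  0.0215] enc 0.3967 -0.0907 0.023 ((0.3977081775665283, -0.09575582295656204), (0.04566269367933273, 0.014925606548786163), 10.891704559326172)
top handle 1 [ 0.4182 -0.1     0.0609] enc 0.4182 -0.1 0.0001 ((0.4181503355503082, -0.09995158016681671), (0.0, 0.0), 0.0)
side rim 346 [0.5782 0.0621 0.065 ] enc 0.5148 0.0025 0.1331 ((0.5146698355674744, 0.0028065666556358337), (0.1702839732170105, 0.20549780130386353), 0.032360244542360306)
side flange 13 [ 0.4155 -0.0955  0.023 ] enc 0.3961 -0.0943 0.0242 ((0.39609092473983765, -0.09517029672861099), (0.007807672489434481, 0.047879744321107864), 88.89569854736328)
side handle 0 [nan nan nan] enc 0.0 0.0 0.0 ((0.0, 0.0), (0.0, 0.0), 0.0)
  return _methods._mean(a, axis=axis, dtype=dtype,
  ret = um.true_divide(
```

View pics/crop1.png

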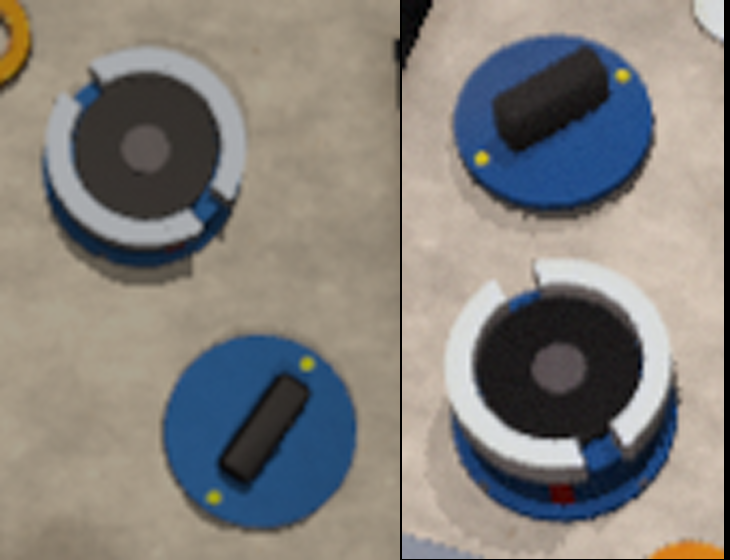

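The crop shows the rim circle centred near (146,147) and the lid near (260,431), with dots at (307,364) and (213,497). The slots are at about (78,81) and (222,214). I'll fit these properly using both cameras.

```bash
python3 - <<'E'
from h import *
t=np.load('top.npz');s=np.load('side.npz')
def rect(c,cx,cy,h,half=.08,res=.0005):
    n=int(2*half/res);k=np.arange(n)*res-half
    X,Y=np.meshgrid(cx+k,cy+k,indexing='ij')
    p=(np.stack([X,Y,np.full_like(X,h)],-1)-c['origin'])@c['attitude']
    u=p[...,0]/p[...,2]*c['fx']+c['cx'];v=p[...,1]/p[...,2]*c['fy']+c['cy']
    return cv2.remap(c['color'],u.astype(np.float32),v.astype(np.float32),cv2.INTER_LINEAR)
def w(c,pts,cx,cy): return np.array(pts)*.0005-.08+[cx,cy]
def circ(m):
    cs,_=cv2.findContours(m.astype(np.uint8),0,2);c=max(cs,key=cv2.contourArea);h=cv2.convexHull(c)
    (y,x),r=cv2.minEnclosingCircle(h);e=cv2.fitEllipse(h);return np.array([e[0][1],e[0][0]])*.0005-.08,np.array(e[1])*.5,r*.5
out=[]
for n,c in(('top',t),('side',s)):
    g=pt(c,336.3,156.6,h=.065) if n=='top' else pot
    if n=='top': pot=g; lid=pt(c,364.9,227.9,h=.022)
    im=rect(c,*pot[:2],.065);hsv=cv2.cvtColor(im,cv2.COLOR_BGR2HSV)
    m=(hsv[...,1]<45)&(hsv[...,2]>120)
    o=circ(m);pc=pot[:2]+o[0];print(n,'rim',pc,o[1:])
    im2=rect(c,*pc,.065)
    gr=cv2.cvtColor(im2,cv2.COLOR_BGR2HSV);a=np.arange(0,360,1)
    for rr in(.042,.045):
        ix=((.08+rr*np.cos(np.radians(a)))/.0005).astype(int);iy=((.08+rr*np.sin(np.radians(a)))/.0005).astype(int)
        br=(gr[ix,iy,1]<60)&(gr[ix,iy,2]>110);print(rr,'slot deg',a[~br])
    il=rect(c,*lid[:2],.022);h2=cv2.cvtColor(il,cv2.COLOR_BGR2HSV)
    m=(h2[...,0]>95)&(h2[...,0]<125)&(h2[...,1]>120)
    o=circ(m);lc=lid[:2]+o[0];print('lid',lc,o[1:])
    y=((h2[...,0]>20)&(h2[...,0]<38)&(h2[...,1]>130)&(h2[...,2]>90)).astype(np.uint8)
    k,_,st,ce=cv2.connectedComponentsWithStats(y)
    L=[(st[i,4],ce[i][::-1]*.0005-.08+lid[:2]) for i in range(1,k) if st[i,4]>20];print(L)
    if len(L)==2:
        d=L[0][1]-L[1][1];print('mid',(L[0][1]+L[1][1])/2,'ang',np.degrees(np.arctan2(d[1],d[0])))
    out.append(np.hstack([im2,il]))
cv2.imwrite('pics/rect.png',cv2.resize(np.vstack(out),(600,600)))
E
```

```text
top rim [0.61794181 0.05774625] (array([ 91.86058807, 103.5871048 ]), 52.722198486328125)
0.042 slot deg [ 42  43  44  45  46  47  48  49  50  51  52  53  54  55  56  57  58  59
  60  61  62  63  64  72  74  75  76  77  78  79  80  81  82  83  84  85
  86  87  88  89  90  91  92  93  94  95  96  97  98  99 100 101 102 103
 104 105 106 107 108 109 110 111 112 113 114 115 116 117 118 119 120 121
 122 123 124 125 126 127 128 129 130 131 132 133 134 135 136 137 138 139
 140 141 142 143 144 145 146 147 148 149 150 151 152 153 154 155 156 157
 158 160 161 162 163 164 167 204 205 206 207 208 209 210 211 212 213 214
 215 216 217 218 219 220 221 222 223 224 225 226 227]
0.045 slot deg [ 41  42  43  44  45  46  47  48  52  53  54  55  56  57  58  59  60  61
  62 205 206 207 208 209 210 211 212 213 214 215 216 217 218 219 220 221
 222 223 224 225 226 227]
lid [0.47339086 0.00729494] (array([96.92644501, 97.64463806]), 48.91799545288086)
[(np.int32(91), array([0.43992577, 0.03199546])), (np.int32(86), array([ 0.50739006, -0.01807872]))]
mid [0.47365792 0.00695837] ang 143.41599995952345
side rim
[... 489 characters left out ...]
15 116 117 118 119 120 121 122 123 124 125 126
 127 128 129 130 131 132 133 134 135 136]
0.045 slot deg [ 34  35  36  37  38  39  40  41  42  43  44  45  46  47  48  49  50  51
  52  53  54  55  56  57  58  59  60  61  62  63  64  65  66  67  68  69
  70  71  72  73  74  75  76  77  78  79  80  81  82  83  84  85  86  87
  88  89  90  91  92  93  94  95  96  97  98  99 100 101 102 103 104 105
 106 107 108 109 110 111 112 113 114 115 116 117 118 119 120 121 122]
lid [0.47609727 0.00575127] (array([97.23151398, 99.55740356]), 49.9776725769043)
[(np.int32(98), array([0.43969108, 0.02927843])), (np.int32(110), array([ 0.50695824, -0.02090144]))]
mid [0.47332466 0.00418849] ang 143.27784517794245
```

View pics/rect.png

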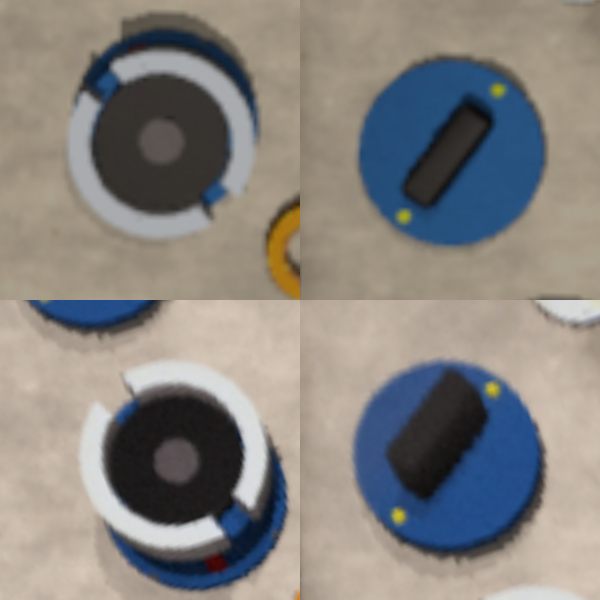

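The rectified views put the pot axis near (0.615, 0.063) and the lid near (0.4735, 0.0056). The handle is at -36.6° and the slots at about 45°. I'll refine this with a template fit and work out the first move.

```bash
cat >> h.py <<'E'
def go(pos,xang,s=None):
    s=s or observe();R=np.array(s['tool_rot']);p=np.array(s['tcp_pos'])
    a=np.radians(xang);T=np.array([[np.cos(a),np.sin(a),0],[np.sin(a),-np.cos(a),0],[0,0,-1]])
    rv=cv2.Rodrigues(R.T@T)[0].ravel()
    print('shift/500mm',(R.T@(np.array(pos)-p)/.5).round(4),'in target axes',(T.T@(np.array(pos)-p)/.5).round(4),'turn/30deg',(np.degrees(rv)/30).round(4))
def st():
    s=observe();R=np.array(s['tool_rot']);print('t',round(s['time'],2),'p',np.round(s['tcp_pos'],4),'xang',round(np.degrees(np.arctan2(R[1,0],R[0,0])),2),'z',np.round(R[:,2],4),'F',np.round(s['force'],1),'M',np.round(s['ft_torque'],2),'op',round(s['opening'],4),'g',s['grip_force']);return s
E
python3 - <<'E'
from h import *
from scipy.optimize import minimize
for n in('top','side'):
    c=np.load(n+'.npz');hsv=cv2.cvtColor(c['color'],cv2.COLOR_BGR2HSV).astype(np.float32)
    g=hsv[...,2]*(1-hsv[...,1]/255)
    def smp(cx,cy,r,a,h=.065):
        r,a=np.meshgrid(r,a);X=np.stack([cx+r*np.cos(a),cy+r*np.sin(a),np.full_like(r,h)],-1)
        p=(X-c['origin'])@c['attitude'];u=p[...,0]/p[...,2]*c['fx']+c['cx'];v=p[...,1]/p[...,2]*c['fy']+c['cy']
        return cv2.remap(g,u.astype(np.float32),v.astype(np.float32),cv2.INTER_LINEAR)
    A=np.radians(np.arange(0,360,2.))
    f=lambda p:-(smp(*p,np.arange(.039,.0496,.001),A).mean()-.7*smp(*p,np.arange(.034,.0371,.001),A).mean())
    grid=[(f((x,y)),x,y) for x in np.arange(.605,.626,.001) for y in np.arange(.053,.074,.001)]
    b=min(grid);r=minimize(f,b[1:],method='Nelder-Mead',options=dict(xatol=1e-5));px=r.x
    def sl(a):
        w=.009;return sum(smp(*px,[rr],t+np.linspace(-1,1,15)*np.arcsin(w/rr)).mean() for rr in(.041,.044,.047) for t in(a,a+np.pi))
    aa=np.radians(np.arange(20,75,.5));vv=np.array([sl(a) for a in aa]);w=np.clip(np.percentile(vv,30)-vv,0,None)
    print(n,px,'slot',np.degrees(aa[vv.argmin()]),np.degrees((aa*w).sum()/w.sum()))
    R=c['attitude'];v,u=np.mgrid[:400,:640];z=c['z_map']
    P=np.stack([(u-c['cx'])/c['fx']*z,(v-c['cy'])/c['fy']*z,z],-1)@R.T+c['origin']
    for x in np.arange(.38,.75,.04):print(round(x,2),[round(float(P[...,2][(z>0)&(abs(P[...,0]-x)<.02)&(abs(P[...,1]-y)<.015)].max(initial=0)),2) for y in np.arange(-.2,.16,.03)])
st();go((.4735,.0056,.2),143.35)
E
```

```text
top [0.6149593  0.06346173] slot 44.0 43.83029195807969
0.38 [0.0, 0.01, 0.07, 0.02, 0.02, 0.0, 0.0, 0.0, 0.01, 0.01, 0.01, 0.01]
0.42 [0.01, 0.03, 0.09, 0.09, 0.08, 0.0, 0.02, 0.03, 0.02, 0.01, 0.01, 0.0]
0.46 [0.0, 0.03, 0.37, 0.37, 0.04, 0.02, 0.05, 0.06, 0.06, 0.02, 0.01, 0.0]
0.5 [0.0, 0.03, 0.36, 0.36, 0.03, 0.03, 0.06, 0.06, 0.03, 0.02, 0.0, 0.0]
0.54 [0.0, 0.0, 0.3, 0.3, 0.03, 0.0, 0.01, 0.02, 0.01, 0.0, 0.0, 0.0]
0.58 [0.0, 0.17, 0.26, 0.26, 0.17, 0.0, 0.0, 0.07, 0.07, 0.07, 0.07, 0.0]
0.62 [0.0, 0.17, 0.22, 0.22, 0.17, 0.0, 0.0, 0.07, 0.07, 0.06, 0.07, 0.01]
0.66 [0.05, 0.05, 0.18, 0.17, 0.02, 0.0, 0.0, 0.07, 0.07, 0.07, 0.07, 0.02]
0.7 [0.05, 0.05, 0.17, 0.17, 0.01, 0.01, 0.0, 0.0, 0.0, 0.0, 0.0, 0.02]
0.74 [0.18, 0.18, 0.18, 0.18, 0.19, 0.24, 0.24, 0.24, 0.23, 0.18, 0.18, 0.18]
side [0.61486014 0.06062993] slot 43.5 43.45208739170688
0.38 [0.0, 0.0, 0.01, 0.02, 0.02, 0.0, 0.0, 0.0, 0.01, 0.01, 0.01, 0.01]
0.42 [0.0, 0.08, 0.09, 0.08, 0.03, 0.0, 0.02, 0.03, 0.02, 0.01, 0.0, 0.0]
0.46 [0.0, 0.08, 0.37, 0.37, 0.03, 0.03, 0.06, 0.06, 0.05, 0.0, 0.0, 0.0]
0.5 [0.0, 0.03, 0.36, 0.36, 0.03, 0.03, 0.06, 0.06, 0.03, 0.0, 0.0, 0.0]
0.54 [0.0, 0.0, 0.31, 0.31, 0.03, 0.0, 0.02, 0.02, 0.0, 0.0, 0.0, 0.0]
0.58 [0.0, 0.17, 0.26, 0.26, 0.17, 0.0, 0.0, 0.07, 0.07, 0.07, 0.07, 0.0]
0.62 [0.0, 0.17, 0.22, 0.22, 0.17, 0.0, 0.0, 0.07, 0.07, 0.06, 0.07, 0.0]
0.66 [0.05, 0.05, 0.18, 0.18, 0.02, 0.0, 0.0, 0.07, 0.07, 0.07, 0.07, 0.02]
0.7 [0.02, 0.05, 0.17, 0.17, 0.01, 0.0, 0.01, 0.0, 0.0, 0.0, 0.0, 0.02]
0.74 [0.18, 0.18, 0.18, 0.18, 0.18, 0.24, 0.24, 0.24, 0.23, 0.18, 0.18, 0.18]
t 0.1 p [0.2223 0.6368 0.2216] xang 160.76 z [-5.0e-04 -1.8e-03 -1.0e+00] F [ 0.7 -0.  -0.2] M [-0.03 -0.03  0.02] op 0.0869 g 0.0
shift/500mm [-0.8903 -1.0262  0.0452] in target axes [-1.1567 -0.7128  0.0432] turn/30deg [-0.0034  0.0008  0.5805]
```

```bash
python3 - <<'E'
from h import *
for n in('top','side'):
    c=np.load(n+'.npz');R=c['attitude'];v,u=np.mgrid[:400,:640];z=c['z_map']
    P=np.stack([(u-c['cx'])/c['fx']*z,(v-c['cy'])/c['fy']*z,z],-1)@R.T+c['origin']
    for lo in(.07,.1):
        m=(z>0)&(P[...,2]>lo)&(P[...,0]>.33)&(P[...,0]<.6)&(P[...,1]<-.03)
        for x in np.arange(.36,.56,.02):
            q=P[m&(abs(P[...,0]-x)<.01)]
            if len(q):q=q[q[:,1].argsort()[-3]] if len(q)>3 else q[0];print(n,lo,round(x,2),q.round(3))
    # gripper-body footprint min clearance
    a=np.radians(143.35);X=np.array([np.cos(a),np.sin(a)]);Y=np.array([np.sin(a),-np.cos(a)])
    q=P[(z>0)&(P[...,2]>.085)&(P[...,0]<.7)];d=q[:,:2]-[.4735,.0056]
    gap=np.maximum(abs(d@X)-.0375,abs(d@Y)-.095);i=gap.argmin();print('gap',gap[i],q[i])
E
```

```text
top 0.07 0.36 [ 0.359 -0.395  0.238]
top 0.07 0.38 [ 0.386 -0.396  0.244]
top 0.07 0.4 [ 0.408 -0.113  0.077]
top 0.07 0.42 [ 0.428 -0.096  0.071]
top 0.07 0.44 [ 0.437 -0.095  0.08 ]
top 0.07 0.46 [ 0.453 -0.101  0.081]
top 0.07 0.48 [ 0.473 -0.112  0.352]
top 0.07 0.5 [ 0.508 -0.113  0.298]
top 0.07 0.52 [ 0.528 -0.107  0.244]
top 0.07 0.54 [ 0.546 -0.105  0.226]
top 0.07 0.56 [ 0.57  -0.102  0.186]
top 0.1 0.36 [ 0.358 -0.396  0.245]
top 0.1 0.38 [ 0.386 -0.396  0.244]
top 0.1 0.4 [ 0.409 -0.395  0.104]
top 0.1 0.42 [ 0.414 -0.396  0.181]
top 0.1 0.44 [ 0.449 -0.123  0.353]
top 0.1 0.46 [ 0.461 -0.112  0.359]
top 0.1 0.48 [ 0.473 -0.112  0.352]
top 0.1 0.5 [ 0.508 -0.113  0.298]
top 0.1 0.52 [ 0.528 -0.107  0.244]
top 0.1 0.54 [ 0.546 -0.105  0.226]
top 0.1 0.56 [ 0.57  -0.102  0.186]
gap 0.017141813165827954 [ 0.45057765 -0.11674756  0.35425478]
side 0.07 0.36 [ 0.355 -0.399  0.196]
side 0.07 0.38 [ 0.389 -0.399  0.255]
side 0.07 0.4 [ 0.41  -0.123  0.072]
side 0.07 0.42 [ 0.425 -0.102  0.081]
side 0.07 0.44 [ 0.435 -0.099  0.071]
side 0.07 0.46 [ 0.453 -0.104  0.078]
side 0.07 0.48 [ 0.472 -0.115  0.356]
side 0.07 0.5 [ 0.509 -0.116  0.295]
side 0.07 0.52 [ 0.529 -0.111  0.247]
side 0.07 0.54 [ 0.547 -0.108  0.229]
side 0.07 0.56 [ 0.57  -0.105  0.183]
side 0.1 0.36 [ 0.355 -0.399  0.196]
side 0.1 0.38 [ 0.389 -0.399  0.255]
side 0.1 0.4 [ 0.404 -0.399  0.141]
side 0.1 0.42 [ 0.424 -0.398  0.188]
side 0.1 0.44 [ 0.435 -0.399  0.351]
side 0.1 0.46 [ 0.462 -0.115  0.362]
side 0.1 0.48 [ 0.472 -0.115  0.356]
side 0.1 0.5 [ 0.509 -0.116  0.295]
side 0.1 0.52 [ 0.529 -0.111  0.247]
side 0.1 0.54 [ 0.547 -0.108  0.229]
side 0.1 0.56 [ 0.57  -0.105  0.183]
gap 0.0206510361191571 [ 0.45190661 -0.1208402   0.35793411]
```

{"fn": "servo_tool", "kwargs": {
  "deltas": [
    [-1, [-0.0742, -0.0855, 0], [0, 0, 0]],
    [-1, [-0.0742, -0.0855, 0], [0, 0, 0]],
    [-1, [-0.0742, -0.0855, 0], [0, 0, 0]],
    [-1, [-0.0742, -0.0855, 0], [0, 0, 0]],
    [-1, [-0.0742, -0.0855, 0], [0, 0, 0]],
    [-1, [-0.0742, -0.0855, 0], [0, 0, 0]]
  ]
}}

```text
time: 0.85
tcp_pos: [0.3484, 0.3198, 0.2223]
tool_rot: [[-0.944, 0.33, -0.0], [0.33, 0.944, -0.0], [0.0, -0.0, -1.0]]
force: [0.4, -0.3, 0.4]
opening: 0.0869
grip_force: 0.0
```

{"fn": "servo_tool", "kwargs": {
  "deltas": [
    [-1, [-0.0742, -0.0855, 0], [0, 0, 0]],
    [-1, [-0.0742, -0.0855, 0], [0, 0, 0]],
    [-1, [-0.0742, -0.0855, 0.02], [0, 0, 0]],
    [-1, [-0.0742, -0.0855, 0.02], [0, 0, 0]],
    [-1, [-0.0742, -0.0855, 0], [0, 0, 0.29]],
    [-1, [0, 0, 0], [0, 0, 0.29]],
    [-1, [0, 0, 0], [0, 0, 0]]
  ]
}}

```text
time: 1.72
tcp_pos: [0.4525, 0.0584, 0.2023]
tool_rot: [[-0.803, 0.596, -0.001], [0.596, 0.803, -0.0], [0.001, -0.0, -1.0]]
force: [0.1, -0.0, -0.1]
opening: 0.0872
grip_force: 0.0
```

```bash
python3 - <<'E'
from h import *
st();go((.4735,.0056,.030),143.35);print(observe()['joint_positions'])
cam('top','top2.png')
E
```

```text
t 1.73 p [0.4525 0.0584 0.2023] xang 143.4 z [-7.e-04 -1.e-04 -1.e+00] F [ 0.1 -0.  -0.1] M [-0.   -0.03 -0.01] op 0.0872 g 0.0
shift/500mm [-0.0968 -0.0597  0.3445] in target axes [-0.0967 -0.0598  0.3445] turn/30deg [-0.0009 -0.001   0.0016]
[-0.52407882  0.12838123  0.33473238  2.06940604 -0.05174467  0.95217293
  0.77014269]
```

View pics/top2.png

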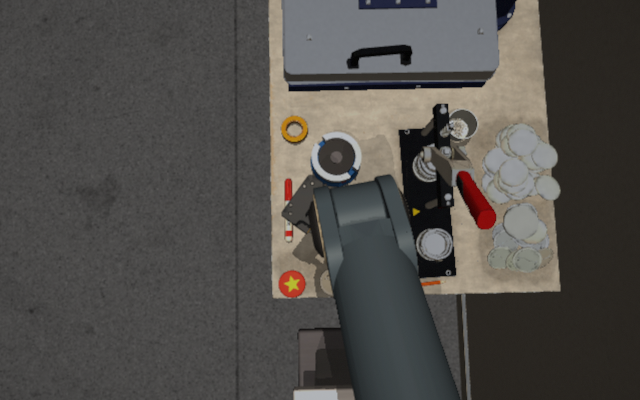

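The arm hangs over the lid, with the forearm edge at (415,230), clear of the lever at (478,200). I'll centre the tool over the lid and descend.

{"fn": "servo_tool", "kwargs": {
  "deltas": [
    [-1, [-0.0483, -0.0299, 0], [0, 0, 0]],
    [-1, [-0.0484, -0.0299, 0], [0, 0, 0]],
    [-1, [0, 0, 0.09], [0, 0, 0]],
    [-1, [0, 0, 0.09], [0, 0, 0]],
    [-1, [0, 0, 0.06], [0, 0, 0]],
    [-1, [0, 0, 0.04], [0, 0, 0]],
    [-1, [0, 0, 0], [0, 0, 0]]
  ]
}}

```text
time: 2.65
tcp_pos: [0.4724, 0.0069, 0.0613]
tool_rot: [[-0.805, 0.594, -0.004], [0.594, 0.805, -0.0], [0.003, -0.002, -1.0]]
force: [-0.4, 0.0, 0.3]
opening: 0.0872
grip_force: 0.0
```

```bash
python3 - <<'E'
from h import *
st();go((.4735,.0056,.030),143.35)
E
```

```text
t 2.65 p [0.4724 0.0069 0.0613] xang 143.57 z [-3.7e-03 -2.0e-04 -1.0e+00] F [-0.4  0.   0.3] M [-0.01 -0.01  0.04] op 0.0872 g 0.0
shift/500mm [-0.0036 -0.0007  0.0625] in target axes [-0.0034 -0.0008  0.0625] turn/30deg [-0.0045 -0.0056  0.0073]
```

{"fn": "servo_tool", "kwargs": {
  "deltas": [
    [-1, [-0.0035, -0.0007, 0.03], [0, 0, 0]],
    [-1, [0, 0, 0.032], [-0.0045, -0.0056, 0.007]],
    [-1, [0, 0, 0], [0, 0, 0]],
    [1, [0, 0, 0], [0, 0, 0]],
    [1, [0, 0, 0], [0, 0, 0]],
    [1, [0, 0, 0], [0, 0, 0]],
    [1, [0, 0, 0], [0, 0, 0]],
    [1, [0, 0, 0], [0, 0, 0]],
    [1, [0, 0, 0], [0, 0, 0]]
  ],
  "force": 40
}}

```text
time: 3.78
tcp_pos: [0.4749, 0.0047, 0.0315]
tool_rot: [[-0.8, 0.6, 0.004], [0.6, 0.8, 0.0], [-0.003, 0.002, -1.0]]
force: [0.0, 0.5, -0.0]
opening: 0.0349
grip_force: 0.0
```

```bash
python3 - <<'E'
from h import *
st()
E
```

```text
t 3.77 p [0.4749 0.0047 0.0315] xang 143.15 z [ 3.8e-03  2.0e-04 -1.0e+00] F [ 0.   0.5 -0. ] M [ 0.01 -0.01 -0.01] op 0.0349 g 0.0
```

{"fn": "servo_tool", "kwargs": {
  "deltas": [
    [1, [0, 0, 0], [0.0045, 0.0056, 0]],
    [1, [0, 0, 0], [0, 0, 0]],
    [1, [0, 0, 0], [0, 0, 0]],
    [1, [0, 0, 0], [0, 0, 0]]
  ]
}}

```text
time: 4.28
tcp_pos: [0.4749, 0.0047, 0.0315]
tool_rot: [[-0.8, 0.6, 0.0], [0.6, 0.8, 0.0], [-0.0, 0.0, -1.0]]
force: [-0.0, -0.3, 0.2]
opening: 0.0196
grip_force: 40.0
```

```bash
python3 - <<'E'
from h import *
st()
E
```

```text
t 4.28 p [0.4749 0.0047 0.0315] xang 143.15 z [ 1.e-04  0.e+00 -1.e+00] F [-0.  -0.3  0.2] M [-0.08 -0.02 -0.07] op 0.0196 g 40.00003835186362
```

Gripped: opening 19.6 mm at 40 N. I'll lift and move toward +y, then check the clearance to the machine before turning.

{"fn": "servo_tool", "kwargs": {
  "deltas": [
    [1, [0, 0, -0.03], [0, 0, 0]],
    [1, [0, 0, -0.07], [0, 0, 0]],
    [1, [0, 0, -0.08], [0, 0, 0]],
    [1, [0.022, 0.03, -0.06], [0, 0, 0]],
    [1, [0.022, 0.03, 0], [0, 0, 0.33]],
    [1, [0, 0, 0], [0, 0, 0.33]],
    [1, [0, 0, 0], [0, 0, 0.33]],
    [1, [0, 0, 0], [0, 0, 0.33]],
    [1, [0, 0, 0], [0, 0, 0.33]],
    [1, [0, 0, 0], [0, 0, 0.33]],
    [1, [0, 0, 0], [0, 0, 0]]
  ]
}}

```text
time: 5.65
tcp_pos: [0.4747, 0.0419, 0.1518]
tool_rot: [[0.107, 0.994, -0.001], [0.994, -0.107, 0.0], [0.0, -0.001, -1.0]]
force: [0.6, 0.6, -3.3]
opening: 0.0197
grip_force: 40.0
```

```bash
python3 - <<'E'
from h import *
st();go((.6137,.0609,.1515),43.7);print(np.round(observe()['joint_positions'],2))
c=np.load('top.npz')
for n in('side',):
    c=np.load(n+'.npz');R=c['attitude'];v,u=np.mgrid[:400,:640];z=c['z_map']
    P=np.stack([(u-c['cx'])/c['fx']*z,(v-c['cy'])/c['fy']*z,z],-1)@R.T+c['origin']
    q=P[(z>0)&(P[...,2]>.08)&(abs(P[...,1]-.06)<.13)&(P[...,0]>.66)];q=q[q[:,0].argsort()];print(q[5:400:40].round(3))
E
```

```text
t 5.65 p [0.4747 0.0419 0.1518] xang 83.87 z [-5.e-04  1.e-04 -1.e+00] F [ 0.6  0.6 -3.3] M [-0.06  0.14  0.01] op 0.0197 g 40.00079507008195
shift/500mm [0.0674 0.2723 0.0004] in target axes [0.2271 0.1646 0.0006] turn/30deg [-1.1000e-03  2.0000e-04  1.3391e+00]
[-0.66  0.25  0.56  2.09 -0.18  0.84 -0.09]
[[0.742 0.069 0.179]
 [0.743 0.114 0.181]
 [0.743 0.06  0.18 ]
 [0.744 0.082 0.179]
 [0.745 0.066 0.181]
 [0.746 0.107 0.178]
 [0.747 0.056 0.181]
 [0.747 0.038 0.181]
 [0.748 0.082 0.181]
 [0.749 0.093 0.18 ]]
```

{"fn": "servo_tool", "kwargs": {
  "deltas": [
    [1, [0, 0, 0], [0, 0, 0.335]],
    [1, [0, 0, 0], [0, 0, 0.335]],
    [1, [0, 0, 0], [0, 0, 0.335]],
    [1, [0, 0, 0], [0, 0, 0.334]],
    [1, [0.0757, 0.055, 0], [0, 0, 0]],
    [1, [0.0757, 0.055, 0], [0, 0, 0]],
    [1, [0.0757, 0.0546, 0], [0, 0, 0]],
    [1, [0, 0, 0], [0, 0, 0]],
    [1, [0, 0, 0], [0, 0, 0]]
  ]
}}

```text
time: 6.78
tcp_pos: [0.6131, 0.0602, 0.151]
tool_rot: [[0.723, 0.69, -0.002], [0.69, -0.723, -0.0], [-0.002, -0.002, -1.0]]
force: [0.5, -0.7, -4.3]
opening: 0.0197
grip_force: 40.0
```

```bash
python3 - <<'E'
from h import *
st();go((.6137,.0609,.1015),43.7)
c=cam('side');cv2.imwrite('pics/side3.png',cv2.resize(c['color'][130:300,200:400],None,fx=3.5,fy=3.5,interpolation=cv2.INTER_CUBIC))
E
```

```text
t 6.78 p [0.6131 0.0602 0.151 ] xang 43.66 z [-2.3e-03 -1.0e-04 -1.0e+00] F [ 0.5 -0.7 -4.3] M [-0.1   0.2  -0.05] op 0.0197 g 39.999699499458075
shift/500mm [0.0019 0.     0.099 ] in target axes [ 0.0018 -0.0001  0.099 ] turn/30deg [-0.0029  0.0034 -0.0013]
```

View pics/side3.png

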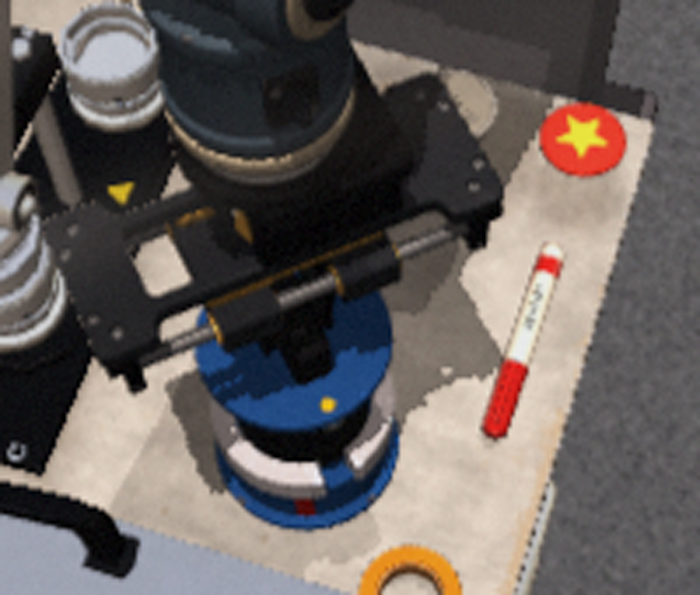

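The lid hangs above the pot, its dot at crop (328,404) and the slot just below it. I'll compute the lid centre from that dot.

```bash
python3 - <<'E'
from h import *
c=np.load('side.npz')
hsv=cv2.cvtColor(c['color'],cv2.COLOR_BGR2HSV)[235:255,283:303]
y=(hsv[...,0]>18)&(hsv[...,0]<38)&(hsv[...,1]>110)&(hsv[...,2]>80)
w=np.argwhere(y).mean(0)+[235,283];print(w,y.sum())
d=pt(c,w[1],w[0],h=.1415);a=np.radians(43.66)
X=np.array([np.cos(a),np.sin(a)])
L=d[:2]-.042*X+[0,.0014];print(d,L,'lid-tcp in tool x,y',(L-[.6131,.0602])@X,(L-[.6131,.0602])@[np.sin(a),-np.cos(a)])
E
```

```text
[245.25       293.33333333] 12
[0.64526529 0.08961417 0.1415    ] [0.61488042 0.06201832] lid-tcp in tool x,y 0.0025433673184682335 -8.629822580223285e-05
```

The lid is centred over the pot to within 1 mm. I'll descend toward the rim.

{"fn": "servo_tool", "kwargs": {
  "deltas": [
    [1, [0, 0, 0.05], [-0.003, 0.0034, 0]],
    [1, [0, 0, 0.04], [0, 0, 0]],
    [1, [0, 0, 0.02], [0, 0, 0]],
    [1, [0, 0, 0.006], [0, 0, 0]],
    [1, [0, 0, 0.005], [0, 0, 0]],
    [1, [0, 0, 0], [0, 0, 0]]
  ]
}}

```text
time: 7.58
tcp_pos: [0.6147, 0.0605, 0.0914]
tool_rot: [[0.724, 0.689, 0.003], [0.689, -0.724, 0.0], [0.002, 0.002, -1.0]]
force: [-0.4, -0.5, -3.3]
opening: 0.0197
grip_force: 40.0
```

```bash
python3 - <<'E'
from h import *
st()
E
```

```text
t 7.58 p [0.6147 0.0605 0.0914] xang 43.58 z [ 3.e-03  3.e-04 -1.e+00] F [-0.4 -0.5 -3.3] M [-0.11  0.1   0.02] op 0.0197 g 39.99995408579707
```

{"fn": "servo_tool", "kwargs": {
  "deltas": [
    [1, [-0.0027, -0.0018, 0], [0.0015, -0.0017, 0]],
    [1, [0, 0, 0.004], [0, 0, 0]],
    [1, [0, 0, 0.003], [0, 0, 0]],
    [1, [0, 0, 0.002], [0, 0, 0]],
    [1, [0, 0, 0], [0, 0, 0]]
  ]
}}

```text
time: 8.2
tcp_pos: [0.6128, 0.0604, 0.0872]
tool_rot: [[0.724, 0.689, 0.001], [0.689, -0.724, 0.001], [0.001, 0.0, -1.0]]
force: [-2.5, -0.1, 3.8]
opening: 0.0197
grip_force: 40.0
```

```bash
python3 - <<'E'
from h import *
st()
E
```

```text
t 8.2 p [0.6128 0.0604 0.0872] xang 43.58 z [ 1.2e-03  7.0e-04 -1.0e+00] F [-2.5 -0.1  3.8] M [-0.02  0.81  0.02] op 0.0197 g 40.00147730112076
```

The lid origin is at about 55.7 mm, so the keys have dropped and it rests on the follower. Now I'll press it home.

{"fn": "servo_tool", "kwargs": {
  "deltas": [
    [1, [0, 0, 0.003], [0, 0, 0]],
    [1, [0, 0, 0.003], [0, 0, 0]],
    [1, [0, 0, 0.003], [0, 0, 0]],
    [1, [0, 0, 0], [0, 0, 0]]
  ]
}}

```text
time: 8.7
tcp_pos: [0.6128, 0.0604, 0.0826]
tool_rot: [[0.724, 0.689, 0.001], [0.689, -0.724, 0.001], [0.001, 0.0, -1.0]]
force: [-4.3, 1.0, 9.0]
opening: 0.0199
grip_force: 40.0
```

```bash
python3 - <<'E'
from h import *
st()
E
```

```text
t 8.7 p [0.6128 0.0604 0.0826] xang 43.58 z [ 1.1e-03  7.0e-04 -1.0e+00] F [-4.3  1.   9. ] M [0.03 1.06 0.  ] op 0.0199 g 40.00007450580597
```

{"fn": "servo_tool", "kwargs": {
  "deltas": [
    [1, [0, 0, 0.0015], [0, 0, 0]],
    [1, [0, 0, 0.0015], [0, 0, 0]],
    [1, [0, 0, 0], [0, 0, 0]]
  ]
}}

```text
time: 9.07
tcp_pos: [0.6128, 0.0604, 0.0825]
tool_rot: [[0.724, 0.689, 0.001], [0.689, -0.724, 0.002], [0.002, -0.001, -1.0]]
force: [-7.2, 1.0, 18.3]
opening: 0.0197
grip_force: 40.0
```

```bash
python3 - <<'E'
from h import *
st()
E
```

```text
t 9.07 p [0.6128 0.0604 0.0825] xang 43.58 z [ 0.001   0.0017 -1.    ] F [-7.2  1.  18.3] M [ 0.05  1.88 -0.  ] op 0.0197 g 40.00080012716353
```

The force rose to 18 N with no further travel, and the height is exactly the flush value. I'll release and retreat.

{"fn": "servo_tool", "kwargs": {
  "deltas": [
    [-0.3, [0, 0, 0], [0, 0, 0]],
    [-0.3, [0, 0, 0], [0, 0, 0]],
    [-0.3, [0, 0, 0], [0, 0, 0]],
    [-0.3, [0, 0, 0], [0, 0, 0]],
    [-0.3, [0, 0, -0.02], [0, 0, 0]],
    [-0.3, [0, 0, -0.05], [0, 0, 0]],
    [-0.3, [0, 0, -0.09], [0, 0, 0]],
    [-0.3, [0, 0, -0.09], [0, 0, 0]],
    [-0.3, [-0.1, 0, 0], [0, 0, 0]],
    [-0.3, [-0.1, 0, 0], [0, 0, 0]],
    [-0.3, [-0.05, 0, 0], [0, 0, 0]],
    [-0.3, [0, 0, 0], [0, 0, 0]]
  ]
}}

```text
time: 10.58
tcp_pos: [0.5211, -0.0275, 0.2063]
tool_rot: [[0.727, 0.687, 0.002], [0.687, -0.727, 0.001], [0.003, 0.0, -1.0]]
force: [0.9, 0.5, -1.3]
opening: 0.0565
grip_force: 0.0
```

```bash
python3 - <<'E'
from h import *
st()
c=cam('side');cv2.imwrite('pics/side4.png',cv2.resize(c['color'][150:300,200:400],None,fx=3.5,fy=3.5,interpolation=cv2.INTER_CUBIC))
E
```

```text
t 10.57 p [ 0.5211 -0.0275  0.2063] xang 43.38 z [ 0.0022  0.0015 -1.    ] F [ 0.9  0.5 -1.3] M [-0.11  0.1   0.01] op 0.0565 g 0.0
```

View pics/side4.png

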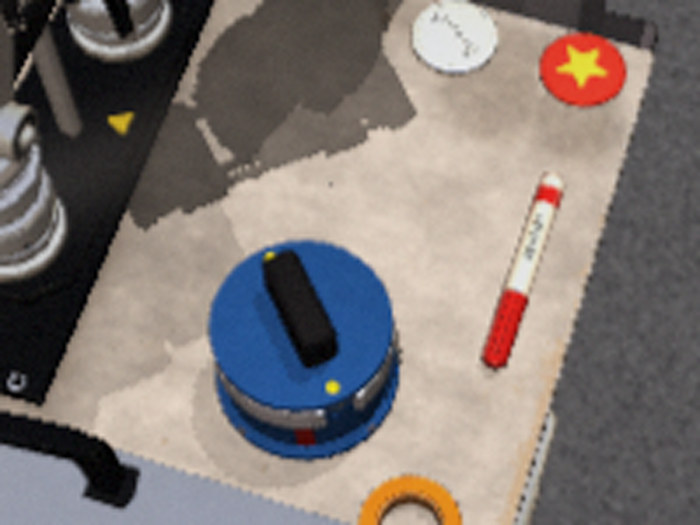

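The lid lies flat on the rim at crop (303,325) with its dots over the slots, and the bystanders are unmoved. I'll back off from the lever for clearance, then hand in.

{"fn": "servo_tool", "kwargs": {
  "deltas": [
    [-0.3, [0.05, -0.05, -0.05], [0, 0, 0]],
    [-0.3, [0.03, -0.05, -0.05], [0, 0, 0]],
    [-0.3, [0, 0, 0], [0, 0, 0]],
    [-0.3, [0, 0, 0], [0, 0, 0]],
    [-0.3, [0, 0, 0], [0, 0, 0]]
  ]
}}

```text
time: 11.25
tcp_pos: [0.5163, 0.037, 0.2546]
tool_rot: [[0.726, 0.688, -0.0], [0.688, -0.726, -0.001], [-0.001, 0.001, -1.0]]
force: [0.7, -1.1, 0.3]
opening: 0.0567
grip_force: 0.0
```

```bash
python3 - <<'E'
from h import *
st();print(finish_job())
E
```

```text
t 11.25 p [0.5163 0.037  0.2546] xang 43.49 z [-1.e-04 -9.e-04 -1.e+00] F [ 0.7 -1.1  0.3] M [-0.16  0.09 -0.06] op 0.0567 g 0.0
the job is handed in; nothing more can be done
None
```

The lid is pressed fully home on the pot with its keys in the slots and released; the badges, marker and tape look unmoved in the last picture, and I handed the job in at 11.25 s (no verdict came back).

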